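Store a sample's length on the digital fence stop

TASK

Set the fence's digital length stop to the wooden sample piece by pushing only, never gripping or lifting anything: push the sample square against the fence and, with the stop carriage slid along the fence, trap it snugly between the fixed end stop and the carriage's foot. Only then reach a fingertip into the well on top of the carriage, press the sunken set key fully down, hold it there for two seconds, and let go. Keep off the raised power key beside the display, and leave the caliper, the hex key and the short offcut where they lie.

Things in the scene. Friction and masses are not known exactly. Their poses are not given: they have to be found in the camera images.
- fence: Fixed aluminium fence, 490 x 50 x 45 mm high (y = -250 to 240). Origin on the table under mid-depth; y runs along it (to the left at yaw 0), x away from the robot. Work face: plane x = -25 mm. Steel end stop at the right-hand end in front of the face: its stopping face is the plane y = -200 mm, out to x = -96 mm, 52 high; a star knob over the fence at y = -217 mm reaches z = 104 mm.
- corner (a point): Point on the table in the corner where the fence's work face meets the end stop's stopping face; axes as the fence.
- sample_mid (a point): Centre (half-way up) of the sample: loose wood block, 60 x 120 x 30 mm (its x, y, z), 0.1 to 0.2 kg, flat on the table between end stop and carriage foot, starting 10 to 45 mm off the fence, turned up to 0.3 rad. Its long y side goes against the fence. In place its centre is 30 mm from the fence face and 60 mm from the end stop's face.
- carriage (a joint): Travel of the stop carriage along the fence towards the end stop, m: starts at 0 to 0.06; 0.190 when its foot touches the sample and the sample touches the end stop. Captive on the fence, about 3 N of friction (its lock knob is slack), stays where it is left. On the way its foot pushes the sample along.
- push_side (a point): Centre of the carriage's flat side that looks away from the end stop (+y of the fence), 71 mm above the table; the side is 58 mm deep (fence x) and spans 46 to 88 mm in height. The grey housing is 84 mm long along the fence. Moves with the carriage; axes as the fence.
- foot (a point): Middle of the face of the carriage's foot that meets the sample, 15 mm above the table. The foot is a 10 mm steel plate, 58 mm wide, hanging in front of the fence's face down to 3.5 mm over the table; this face lies 87 mm nearer the end stop than push_side.
- well (a point): Centre of the mouth of the well in the flat top of the carriage housing, 88 mm above the table. The well is a rectangular pocket 48 mm (along the fence) by 40 mm, open at the top, with its floor 21 mm below the mouth. Moves with the carriage; axes as the fence.
- set_key_top (a point): Centre of the top of the set key: a round grey key, 22 mm across, on the floor in the middle of the well, its top 16 mm below the mouth when released (72 mm above the table).
- set_key (a joint): Downward travel of the set key, m: 0 released, 0.005 fully down (0.004 or more counts as down). A spring returns it: 1.8 N to start, 4.8 N fully down. It stores the length after it has been held down for 1.5 s.
- power_key_top (a point): Top of the raised power key, 16 mm across, on the display panel that slopes at 45 degrees on the robot's side of the carriage, beside the dark display. Not to be pressed.
- power_key (a joint): Travel of the power key, m: 0 released, 0.003 fully in.
- caliper: Digital caliper, 80 x 200 x 14 mm, lying loose on the table; leave alone. Origin under its centre.
- short_offcut: Short wood offcut, 52 x 90 x 22 mm, lying loose behind the fence; not the sample, leave alone. Origin under its centre.
- hex_key: Hex key, 38 x 104 x 9 mm, lying loose in front; leave alone. Origin under its centre.
Mind the look-alikes: they are no part of the job. What is shaped like the part that bears sample_mid but green is not meant.

How it is judged:
On the way, in this order (a step that is already met when the one before it is completed fails the run):
1. the sample lies square against the fence, trapped between the end stop and the carriage's foot (x of sample_mid in the frame of fence between -0.058 and -0.052 m and y of sample_mid in the frame of fence below -0.1375 m and angle between the y axis of sample_mid and the y axis of fence, either way round below 0.04 rad and value of joint carriage above 0.1865 m and height (world z) of sample_mid below 0.018 m), for 0.2 s.
2. the set key is held fully down for 1.5 s, with the sample still trapped (all of step 1 and value of joint set_key above 0.004 m), for 1.5 s.
At the end, for the whole second after the job is handed in: The sample lies flat and square (0.04 rad) with its long side against the fence (3 mm) and its end against the end stop (2.5 mm), the carriage stands at 186.5 mm of travel or more so that its foot traps it, the set key has come up again (less than 1 mm down), and all is at rest (all of step 1 and value of joint set_key below 0.001 m and linear speed of sample below 0.01 m/s); the robot touches nothing.
It fails at once if the set key is pressed while the carriage is still short of the sample's length (value of joint set_key above 0.002 m and value of joint carriage below 0.183 m).
It fails at once if the raised power key is pressed (value of joint power_key above 0.002 m).
It fails at once if the sample is lifted or tipped off the table (height (world z) of sample_mid above 0.025 m or angle between sample_mid's own z axis and vertical above 0.25 rad).
It fails at once if the caliper, the short offcut or the hex key is moved (distance of any of caliper, short_offcut, hex_key from where it was at the start of the episode above 0.02 m).
It also fails if it takes over 64 s, if anything falls off the work surface, if the arm or the gripper's body presses on something with over 40 N, if the wrist force passes 120 N, or if a joint passes its speed limit or range.

ROBOT

A 6-joint arm with a two-finger parallel gripper is mounted at the origin on a cart in front of the work surface, level with it; the furniture and walls round the work are solid. World frame = base frame: x ahead of the robot, y to its left, z up, the work surface at z = 0. Lengths are in m, angles in rad, forces in N, time in s.
With the tool pointing down it reaches from about 0.25 to 0.775 m from the base axis. Payload 4 kg.
Tool frame: the origin (TCP) lies midway between the tips of the shut fingers; the grasp point (between the pads) lies 19 mm behind it; z points along the fingers, x is the direction in which the jaws open and shut, and the axes are right-handed (so a half turn about z gives the same grasp; the last joint's range is limited). The gripper opens to 94 mm and grips with 3 to 60 N. Pads are 16 mm wide; open, the fingers measure 119 mm over their backs; the gripper's body (75 mm by 177 mm) begins 78 mm behind the grasp point.
Start: joints at [-1.28, 0.087, 1.371, -0, 1.684, -0.103], TCP at [0.211, -0.508, 0.206] pointing down, gripper open.
Joint ranges: [-3.1, 3.1], [-0.76, 2.03], [0.27, 2.55], [-1.08, 4.22], [0.17, 2.65], [-2.57, 2.57]. Speed limits (rad/s): [2.79, 2.79, 3.14, 3.14, 3.14, 3.14].

INTERFACE

Orientations are given as [roll, pitch, yaw] about the fixed x, y, z axes, in that order (R = Rz(yaw) Ry(pitch) Rx(roll)).
In Python, from bench import robot gives the robot as it stands.
- The arm moves only by the shell command python3 -m handwheel 'ROWS'. ROWS is a JSON object of lists of equal length, an entry for each row: "delta_pos": the shift along the tool's x, y, z in mm, a list of three; "rotation": the turn, a rotation vector about the tool's x, y, z in rad, a list of three; "claw": the closure, from -1 (fully open) to 1 (shut). In form: {"delta_pos": [[tx, ty, tz], ...], "rotation": [[wx, wy, wz], ...], "claw": [claw, ...]}. A call has exactly 8 rows; each row shifts and turns the commanded pose from where the row before left it, along the tool's axes as they then stand; what a row does not reach is not made up. A row lasts 1/8 s, in which the tool goes at most 62.5 mm and 10.7 degrees, less where a joint would pass 70% of its speed; a pose out of reach is approached as far as the arm can. A call with a gripper value outside its range is refused whole. The fingers move at their own pace and stop on an object; the grip force is fixed at half the most. Time passes only in rows, so rows that do not move let the fingers close, or fill a call up. It gives the time, the measured TCP pose, the force and the opening at its end, in the units of the state.
- robot.get_obs(): the state, without advancing time (a new reading comes with each control period).
- robot.snapshot(name): name is "scene" or "top" or "wrist"; returns a dict with "color" (480x640x3 uint8, red, green, blue), "intrinsics" (3x3 intrinsics, pixels), "eye" and "rotation" of the camera in the world. Camera axes: x right, y down, z forward; pixel columns grow to the right and rows downward; lengths in m; the calibration is good to about 2 mm. A picture is of the moment at which its call begins. There is no depth.
- robot.close_job(): hands the job in, once; it reports no verdict.
The state is a dict: "time": time; "joint_positions": joint angles; "qvel": joint speeds; "joint_torque": joint torques, N m; "tool_pos": TCP position; "ee_rot": TCP orientation; "wrist_force": force on the tool from outside, world axes, zero at the start; "wrist_torque": the same for the moment, N m; "width": finger opening in m.
Only numpy, scipy, OpenCV 4.12 (cv2) and the standard library are available. Lean on these libraries where they do the work, as an engineer would, in place of code of your own. Each camera call takes 0.05 s, during which the arm holds its last target.

## Working session

There is one attempt and no reset: what is moved stays moved. The work goes in short steps, Python scripts to look and compute and a shell command to move; the robot and the scene stay as the last step left them, time stands still between calls to the robot, and variables do not carry over. Pictures are saved under pics/ and viewed, and the job is handed in when it is done.

```bash
ls; mkdir -p pics; python3 - <<'E'
from bench import robot
import cv2,numpy as np
for n in ["scene","top","wrist"]:
    s=robot.snapshot(n); cv2.imwrite(f"pics/{n}0.png",s["color"][:,:,::-1])
    print(n,s["intrinsics"],s["eye"],s["rotation"])
print(robot.get_obs())
E
```

```text
pics
scene [[450.57615621   0.         319.87840927]
 [  0.         450.57615621 238.48385176]
 [  0.           0.           1.        ]] [0.19377218 0.64263553 0.5011572 ] [-2.08930264 -0.00763124 -2.63000878]
top [[551.53068235   0.         320.90720732]
 [  0.         551.53068235 241.86340598]
 [  0.           0.           1.        ]] [ 0.39490829 -0.00707199  1.32216306] [-3.0248161   0.00756738 -1.59175441]
wrist [[378.3660293    0.         319.09049415]
 [  0.         378.3660293  238.83256195]
 [  0.           0.           1.        ]] [ 0.28818578 -0.47513322  0.38414349] [ 2.85114659e+00  2.83846006e-03 -1.17832042e+00]
{'time': 0.15, 'joint_positions': array([-1.28012119e+00,  8.77734609e-02,  1.37188992e+00,  6.55570804e-06,
        1.68357425e+00, -1.03053811e-01]), 'qvel': array([-0.00021132,  0.00016449, -0.00230936,  0.00098853,  0.00020083,
        0.00209622]), 'joint_torque': array([ 2.14892549e-03, -3.40641761e+01, -3.02792466e+01,  7.18766847e-02,
        3.05349415e-02, -1.20824343e-04]), 'tool_pos': array([ 0.21090234, -0.50751321,  0.20458819]), 'ee_rot': array([-3.14141695e+00,  1.63558410e-03, -1.17706650e+00]), 'wrist_force': array([-0.75024269,  0.21764724,  0.28038255]), 'wrist_torque': array([-0.00516835,  0.01110631,  0.05832241]), 'width': 0.09388725911431323}
```

View pics/top0.png

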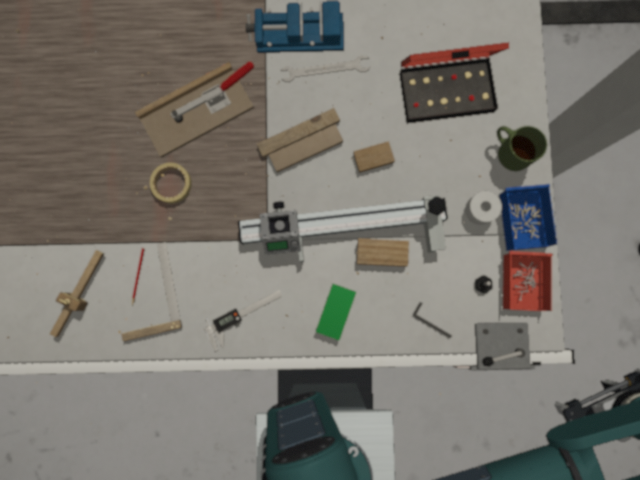

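View pics/scene0.png

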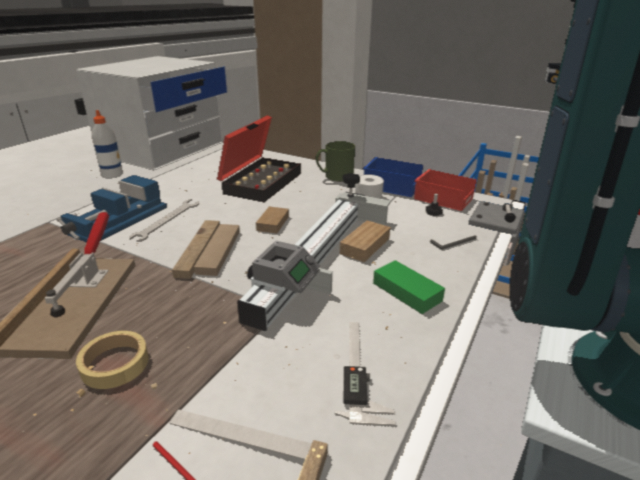

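The top view shows the fence from (240,232) to (437,210), the carriage at about (280,230), the end stop at (436,240), the sample at (383,252), a green decoy at (336,313) and the hex key at (432,320). I'll zoom in for exact pixels.

```bash
cat > h.py <<'E'
import numpy as np,cv2
from scipy.spatial.transform import Rotation as R
def cam(s): return s["intrinsics"],np.array(s["eye"]),R.from_euler("xyz",s["rotation"]).as_matrix()
def ray(s,u,v,z):
    K,e,M=cam(s); d=M@np.linalg.inv(K)@np.array([u,v,1.]); return e+d*(z-e[2])/d[2]
def proj(s,P):
    K,e,M=cam(s); q=(np.atleast_2d(P)-e)@M@K.T; return q[:,:2]/q[:,2:]
def crop(s,x0,y0,w,h,f,name):
    im=s["color"][y0:y0+h,x0:x0+w,::-1]; cv2.imwrite(name,cv2.resize(im,None,fx=f,fy=f,interpolation=cv2.INTER_CUBIC))
E
python3 - <<'E'
from h import *; from bench import robot
s=robot.snapshot("top"); crop(s,230,190,230,150,3.4,"pics/c1.png")
s=robot.snapshot("scene"); crop(s,220,160,200,180,3.3,"pics/c2.png")
E
```

```text
(no output)
```

View pics/c1.png

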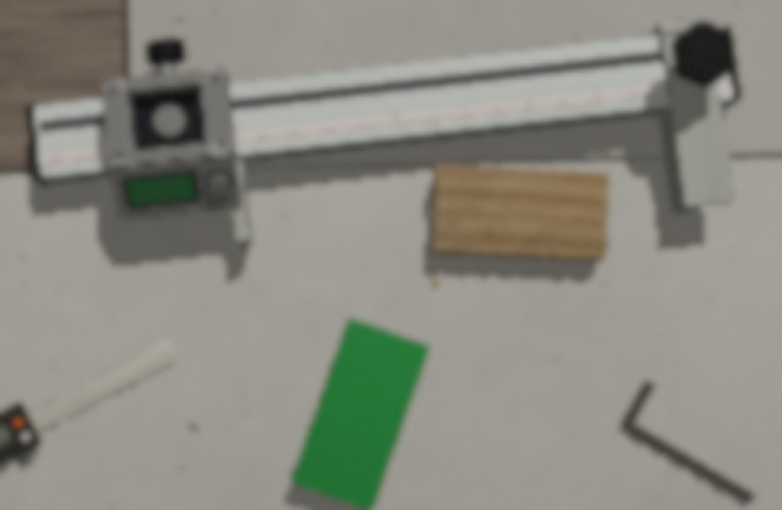

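View pics/c2.png

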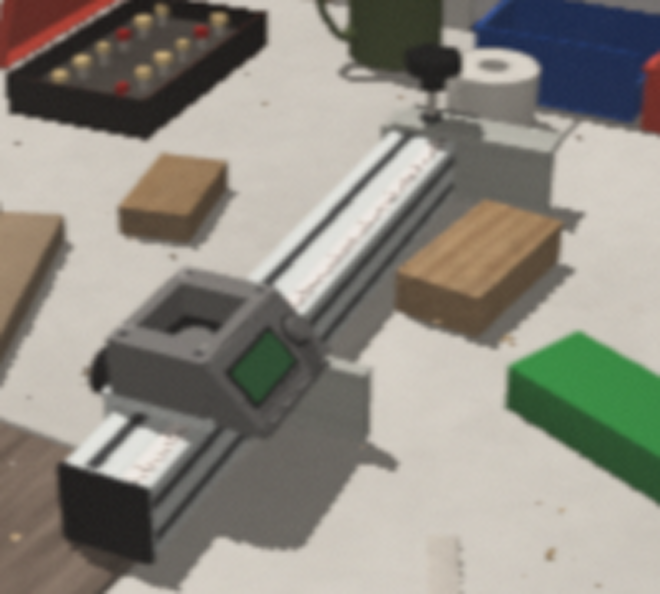

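```bash
cat >> h.py <<'E'
def fpose(p,P):
    P=np.atleast_2d(P); c,s_=np.cos(p[2]),np.sin(p[2])
    return np.c_[p[0]+c*P[:,0]-s_*P[:,1],p[1]+s_*P[:,0]+c*P[:,1],P[:,2]]
E
python3 - <<'E'
from h import *; from bench import robot
from scipy.optimize import least_squares
t=robot.snapshot("top"); sc=robot.snapshot("scene")
T=lambda a:np.array(a)/3.4+[230,190]; S=lambda a:np.array(a)/3.3+[220,160]
FT=[(-.025,.24,.045),(.025,.24,.045),(-.096,-.2,.052)]; ft=T([(40,180),(33,104),(685,207)])
FS=[(-.025,.24,.045),(.025,.24,.045),(-.025,.24,0)]; fs=S([(155,488),(62,464),(152,562)])
def f(p,wt=1,ws=1): return np.r_[(proj(t,fpose(p,FT))-ft).ravel()*wt,(proj(sc,fpose(p,FS))-fs).ravel()*ws]
for w in [(1,1),(1,0)]:
    r=least_squares(f,[.4,.0,0.],args=w); print(w,r.x,np.round(f(r.x),1))
p=least_squares(f,[.4,0,0]).x
ST=[(.03,.06,.03),(.03,-.06,.03),(-.03,-.06,.03),(-.03,.06,.03)]
st=T([(435,165),(608,174),(603,259),(432,250)]); ss=S([(398,270),(487,201),(561,226),(475,296)])
# scene corners order determined: left-far.. 
ssm=S([(398,270),(487,203),(561,226),(477,297)])
g=lambda q:(proj(t,fpose(q,ST))-st).ravel()
r=least_squares(g,[.35,-.1,0]);print("sample",r.x,np.round(r.fun,1)); q=r.x
print(proj(sc,fpose(q,ST)),ssm)
def inf(P): P=np.atleast_2d(P); c,s_=np.cos(p[2]),np.sin(p[2]); d=P-[p[0],p[1],0]; return np.c_[c*d[:,0]+s_*d[:,1],-s_*d[:,0]+c*d[:,1],d[:,2]]
print("sample in fence",inf([q[0],q[1],.015]),q[2]-p[2])
for n,c,z in [("well",(168,119),.088),("hl1",(108,83),.088),("hl2",(104,158),.088),("footR",(251,238),.046),("well c",(132,93),.088),("well c",(203,145),.088)]:
    u=T([c])[0];w=ray(t,*u,z);print(n,w,inf(w))
for n,c,z in [("hex",(690,445),.005),("hexc",(650,385),0),("hexend",(750,498),0),("gr",(360,415),.03)]:
    u=T([c])[0];w=ray(t,*u,z);print(n,w,inf(w))
np.save("fence.npy",p)
E
```

```text
(1, 1) [ 0.59419369 -0.05155     0.09324658] [-0.4 -0.2 -0.4  1.1  1.8  0.1 -1.6  0.6  0.  -0.1  0.7 -0.3]
(1, 0) [ 0.59473917 -0.05091914  0.09038246] [-0.7 -0.7 -0.7  0.6  1.4  0.1 -2.5  0.6 -0.8 -0.1 -0.2 -0.3]
sample [ 0.51874487 -0.14543042 -0.07555102] [-0.1 -0.2 -0.1 -0.1  0.5  0.2 -0.4  0.1]
[[339.35776908 241.66501325]
 [366.87835128 219.86188048]
 [390.77869667 226.91263157]
 [364.67469526 250.07563225]] [[340.60606061 241.81818182]
 [367.57575758 221.51515152]
 [390.         228.48484848]
 [364.54545455 250.        ]]
sample in fence [[-0.08386239 -0.08644742  0.015     ]] -0.16879760444874825
well [0.58031437 0.09229116 0.088     ] [[-0.00042576  0.14450859  0.088     ]]
hl1 [0.60546615 0.13203711 0.088     ] [[0.02831756 0.18173995 0.088     ]]
hl2 [0.55508663 0.13512114 0.088     ] [[-0.02155594  0.18950149  0.088     ]]
footR [0.50327407 0.03998367 0.046     ] [[-0.08200181  0.09960168  0.046     ]]
well c [0.59835832 0.11608526 0.088     ] [[0.01975531 0.16651922 0.088     ]]
well c [0.56234915 0.06924604 0.088     ] [[-0.0204587   0.12323636  0.088     ]]
hex [ 0.35599991 -0.26089798  0.005     ] [[-0.2566517  -0.18625992  0.005     ]]
hexc [ 0.39798179 -0.23576991  0.        ] [[-0.21251249 -0.16515002  0.        ]]
hexend [ 0.3185547  -0.30184738  0.        ] [[-0.29774709 -0.22354484  0.        ]]
gr [ 0.3817038  -0.03182282  0.03      ] [[-0.20972994  0.03942673  0.03      ]]
```

```bash
cat >> h.py <<'E'
def st():
    from bench import robot
    o=robot.get_obs(); p=np.load("fence.npy"); c,s_=np.cos(p[2]),np.sin(p[2]); d=o["tool_pos"]-[p[0],p[1],0]
    print("t %.2f fence xyz mm"%o["time"],np.round([1e3*(c*d[0]+s_*d[1]),1e3*(-s_*d[0]+c*d[1]),1e3*d[2]],1),"rpy",np.round(o["ee_rot"],3),"yaw err",round(o["ee_rot"][2]-p[2]+np.pi/2,4),"F",np.round(o["wrist_force"],1),"w",round(o["width"],3))
E
python3 -m handwheel '{"delta_pos": [[0,0,0],[0,0,0],[-40,-34,0],[-40,-34,0],[-40,-34,0],[-40,-34,0],[-40,-34,0],[-40,-34,0]], "rotation": [[0,0,0.151],[0,0,0.151],[0,0,0],[0,0,0],[0,0,0],[0,0,0],[0,0,0],[0,0,0]], "claw": [-0.5,-0.5,-0.5,-0.5,-0.5,-0.5,-0.5,-0.5]}'; python3 -c "from h import *; st()"
```

```text
time: 1.35
tool_pos: [0.3929, -0.2488, 0.2057]
ee_rot: [-3.141, -0.001, -1.479]
wrist_force: [0.1, -0.2, -0.4]
width: 0.0705
t 1.35 fence xyz mm [-218.7 -177.6  205.7] rpy [-3.141e+00 -1.000e-03 -1.479e+00] yaw err -0.0017 F [ 0.1 -0.2 -0.4] w 0.071
```

```bash

python3 -m handwheel '{"delta_pos": [[-30,-24,0],[-30,-24,0],[-30,-24,0],[0,0,0],[0,0,0],[0,0,0],[0,0,0],[0,0,0]], "rotation": [[0,0,0],[0,0,0],[0,0,0],[0,0,0],[0,0,0],[0,0,0],[0,0,0],[0,0,0]], "claw": [-0.5,-0.5,-0.5,-0.5,-0.5,-0.5,-0.5,-0.5]}'; python3 - <<'E'
from h import *; st()
from bench import robot
s=robot.snapshot("wrist"); cv2.imwrite("pics/w1.png",s["color"][:,:,::-1]); np.save("w1.npy",s,allow_pickle=True)
E
```

```text
time: 2.35
tool_pos: [0.4554, -0.1546, 0.2055]
ee_rot: [-3.142, -0.0, -1.48]
wrist_force: [-0.0, 1.1, 0.2]
width: 0.0707
t 2.35 fence xyz mm [-147.8  -89.6  205.5] rpy [-3.142 -0.    -1.48 ] yaw err -0.0026 F [-0.   1.1  0.2] w 0.071
```

View pics/w1.png

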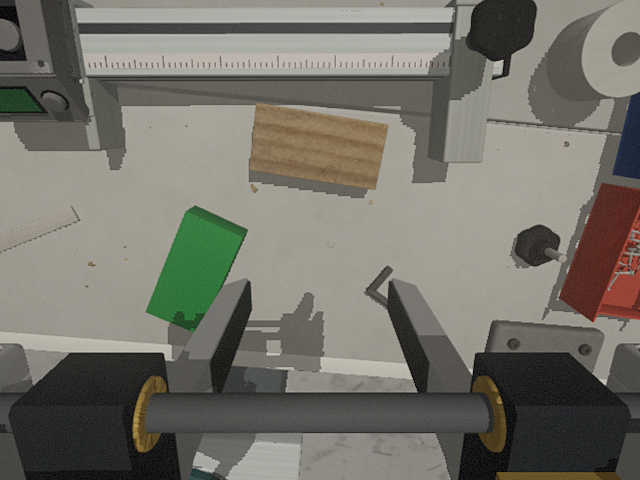

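The wrist view shows the fence's top front edge at about row 76, level with the camera. The stop corner is at (443,160), the sample's corners are at (257,104), (388,125), (376,188) and (249,181), and the green decoy is to the left. I'll refine the fence pose with these.

```bash
python3 - <<'E'
from h import *
s=np.load("w1.npy",allow_pickle=True).item()
crop(s,240,60,270,140,2.9,"pics/c3.png")
a=ray(s,95,77,.045);b=ray(s,445,75,.045);c=ray(s,443,161,.052)
y=a-b; yaw=np.arctan2(-y[0],y[1]); print("yaw",yaw,a,b,c)
p=np.load("fence.npy"); 
Rm=R.from_euler("z",yaw).as_matrix()
# solve origin: x from edge, y from c
mid=(a+b)/2; ox=(Rm.T@mid)[0]+.025; oy=(Rm.T@c)[1]+.2; print("x check of stop front (-.096):",(Rm.T@c)[0]-ox)
o=Rm@[ox,oy,0]; print("fence",o,"old",p)
for u,v in [(257,104),(388,125),(376,188),(249,181)]:
    w=Rm.T@(ray(s,u,v,.03)-[o[0],o[1],0]); print(w)
E
```

```text
yaw 0.09453400136611599 [0.56054906 0.04297111 0.045     ] [ 0.58802948 -0.24685598  0.045     ] [ 0.51891407 -0.25574259  0.052     ]
x check of stop front (-.096): -0.09464564668837017
fence [ 0.59425847 -0.04770168  0.        ] old [ 0.59419369 -0.05155     0.09324658]
[-0.04611409 -0.037969    0.03      ]
[-0.06453229 -0.15480691  0.03      ]
[-0.12131824 -0.14617595  0.03      ]
[-0.11412578 -0.02691265  0.03      ]
```

View pics/c3.png

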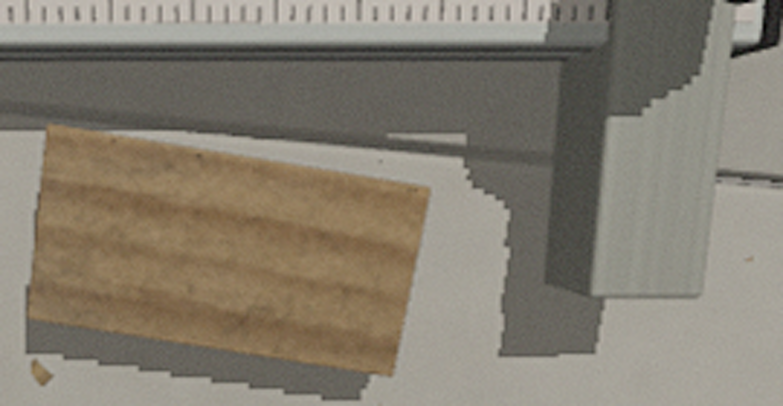

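```bash
python3 -c "
import numpy as np; np.save('fence.npy',[.5942,-.050,.094])"
python3 -m handwheel '{"delta_pos": [[0,0,35],[0,0,40],[0,0,40],[0,0,40],[0,0,35],[0,0,0],[0,-4,0],[0,-6,0]], "rotation": [[0,0,0],[0,0,0],[0,0,0],[0,0,0],[0,0,0],[0,0,0],[0,0,0],[0,0,0]], "claw": [-0.5,-0.5,-0.5,-0.5,-0.5,-0.5,-0.5,-0.5]}'; python3 -c "from h import *; st()"
python3 -m handwheel '{"delta_pos": [[0,-6,0],[0,-6,0],[0,-6,0],[0,-5,0],[0,-5,0],[0,-5,0],[0,-4,0],[0,0,0]], "rotation": [[0,0,0],[0,0,0],[0,0,0],[0,0,0],[0,0,0],[0,0,0],[0,0,0],[0,0,0]], "claw": [-0.5,-0.5,-0.5,-0.5,-0.5,-0.5,-0.5,-0.5]}'; python3 -c "from h import *; st()"
```

```text
time: 3.4
tool_pos: [0.4676, -0.1539, 0.0178]
ee_rot: [-3.138, -0.002, -1.479]
wrist_force: [0.6, 0.3, -0.0]
width: 0.0707
t 3.40 fence xyz mm [-135.8  -91.5   17.8] rpy [-3.138e+00 -2.000e-03 -1.479e+00] yaw err -0.0024 F [ 0.6  0.3 -0. ] w 0.071
time: 4.4
tool_pos: [0.5029, -0.1496, 0.0154]
ee_rot: [-3.141, -0.0, -1.479]
wrist_force: [0.9, -0.2, -0.2]
width: 0.0704
t 4.40 fence xyz mm [-100.2  -90.6   15.4] rpy [-3.141 -0.    -1.479] yaw err -0.002 F [ 0.9 -0.2 -0.2] w 0.07
```

```bash

python3 -m handwheel '{"delta_pos": [[0,-3,0],[0,-2,0],[0,-2,0],[0,-1,0],[0,-1,0],[0,0,0],[0,0,0],[0,0,0]], "rotation": [[0,0,0],[0,0,0],[0,0,0],[0,0,0],[0,0,0],[0,0,0],[0,0,0],[0,0,0]], "claw": [-0.5,-0.5,-0.5,-0.5,-0.5,-0.5,-0.5,-0.5]}'; python3 - <<'E'
from h import *; st()
from bench import robot
s=robot.snapshot("wrist"); cv2.imwrite("pics/w2.png",s["color"][:,:,::-1])
E
```

```text
time: 5.4
tool_pos: [0.5098, -0.149, 0.0154]
ee_rot: [3.138, 0.0, -1.479]
wrist_force: [-5.8, -0.5, 3.2]
width: 0.0706
t 5.40 fence xyz mm [-93.3 -90.7  15.4] rpy [ 3.138  0.    -1.479] yaw err -0.0022 F [-5.8 -0.5  3.2] w 0.071
```

View pics/w2.png

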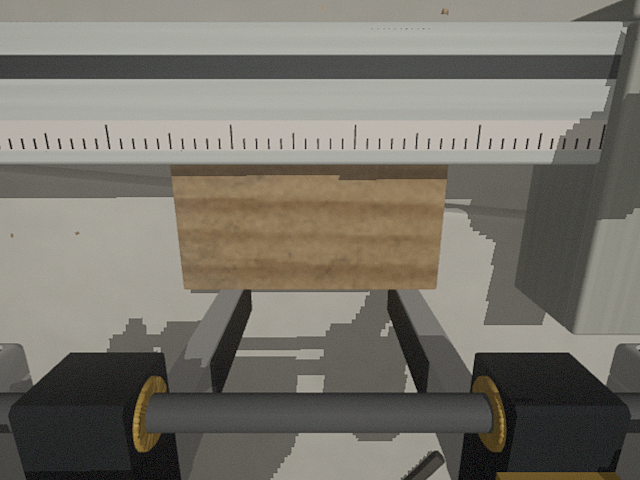

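```bash

python3 -m handwheel '{"delta_pos": [[0,10,0],[0,10,0],[0,0,-45],[0,0,-45],[0,0,-45],[-30,0,0],[-40,0,0],[-50,-10,0]], "rotation": [[0,0,0],[0,0,0],[0,0,0],[0,0,0],[0,0,0],[0,0,0],[0,0,0],[0,0,0]], "claw": [-0.5,-0.5,-0.5,-0.5,0,1,1,1]}'; python3 -c "from h import *; st()"
python3 -m handwheel '{"delta_pos": [[-50,-20,0],[-50,-25,0],[-50,-25,0],[-45,-25,0],[-5,-8,0],[0,0,0],[0,0,0],[0,0,0]], "rotation": [[0,0,0],[0,0,0],[0,0,0],[0,0,0],[0,0,0],[0,0,0],[0,0,0],[0,0,0]], "claw": [1,1,1,1,1,1,1,1]}'; python3 - <<'E'
from h import *; st()
from bench import robot
s=robot.snapshot("wrist"); cv2.imwrite("pics/w3.png",s["color"][:,:,::-1]); np.save("w3.npy",s,allow_pickle=True)
s=robot.snapshot("top"); crop(s,230,190,230,150,3.4,"pics/c4.png")
E
```

```text
time: 6.45
tool_pos: [0.4901, -0.0298, 0.1508]
ee_rot: [-3.14, -0.0, -1.481]
wrist_force: [0.1, -0.3, -0.2]
width: 0.0341
t 6.45 fence xyz mm [-101.7   29.9  150.8] rpy [-3.14  -0.    -1.481] yaw err -0.0045 F [ 0.1 -0.3 -0.2] w 0.034
time: 7.45
tool_pos: [0.5744, 0.1769, 0.1507]
ee_rot: [-3.141, -0.0, -1.481]
wrist_force: [0.7, -0.0, 0.3]
width: 0.0006
t 7.45 fence xyz mm [  1.6 227.8 150.7] rpy [-3.141 -0.    -1.481] yaw err -0.0041 F [ 0.7 -0.   0.3] w 0.001
```

View pics/w3.png

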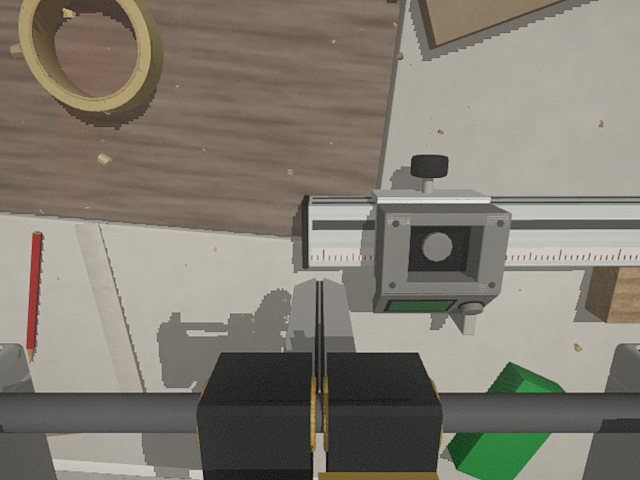

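View pics/c4.png

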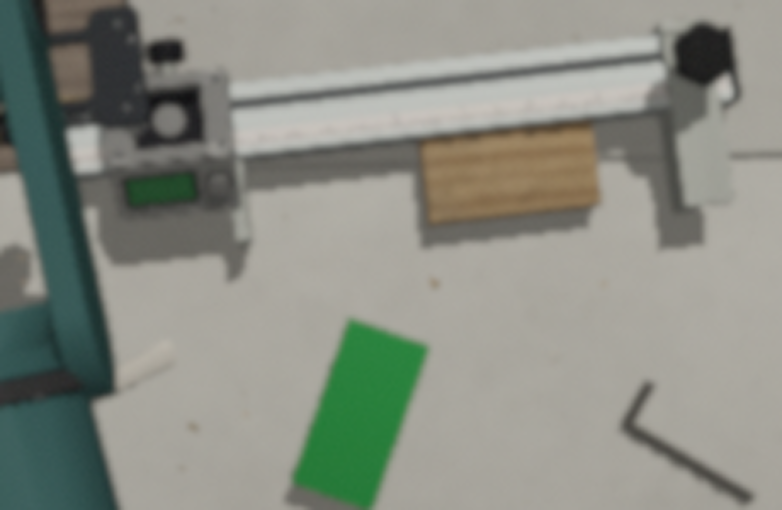

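The top view now shows the sample square against the fence (crop 422–600, 125–220). The wrist view shows the carriage housing, with the well mouth about (388–485, 222–293). I'll measure both from a crop.

```bash
python3 - <<'E'
from h import *
s=np.load("w3.npy",allow_pickle=True).item()
crop(s,360,190,170,130,4.5,"pics/c5.png")
E
```

```text
(no output)
```

View pics/c5.png

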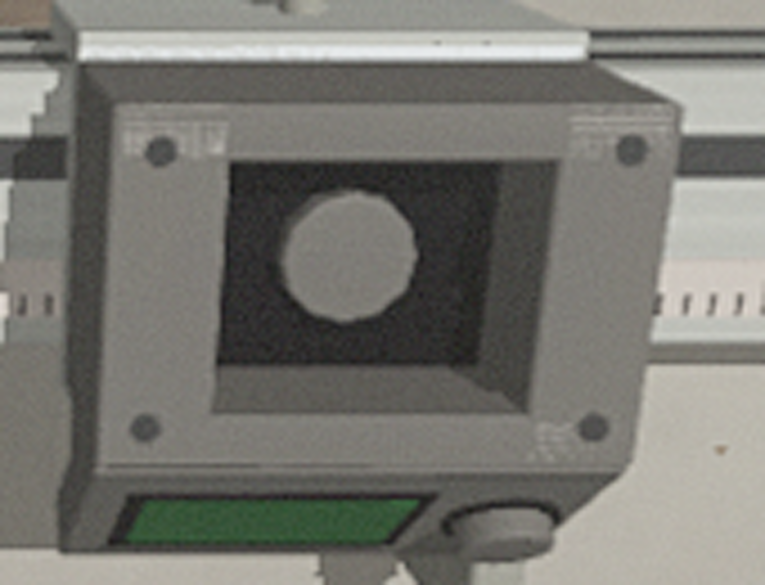

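```bash
python3 - <<'E'
from h import *
s=np.load("w3.npy",allow_pickle=True).item(); p=np.load("fence.npy"); Rm=R.from_euler("z",p[2]).as_matrix()
for n,c,z in [("m",(228,160),.088),("m",(560,160),.088),("m",(528,413),.088),("m",(212,411),.088),("key",(350,256),.072),("hl",(112,100),.088),("hl",(97,468),.088),("hr",(682,105),.088),("hr",(635,468),.088)]:
    u=np.array(c)/4.5+[360,190]; print(n,np.round(1e3*Rm.T@(ray(s,*u,z)-[p[0],p[1],0]),1))
E
```

```text
m [ 21.6 167.9  88. ]
m [ 21.3 119.   88. ]
m [-18.9 119.1  88. ]
m [-18.3 167.8  88. ]
key [  1.5 143.4  72. ]
hl [ 30.7 185.3  88. ]
hl [-27.8 185.1  88. ]
hr [ 29.5 102.3  88. ]
hr [-28.2 101.5  88. ]
```

```bash

python3 -m handwheel '{"delta_pos": [[0,0,30],[0,0,30],[0,0,27],[8,0,0],[8,0,0],[6,0,0],[6,0,0],[8,0,0]], "rotation": [[0,0,0],[0,0,0],[0,0,0],[0,0,0],[0,0,0],[0,0,0],[0,0,0],[0,0,0]], "claw": [1,1,1,1,1,1,1,1]}'; python3 -c "from h import *; st()"
python3 -m handwheel '{"delta_pos": [[9,0,0],[10,0,0],[10,0,0],[10,0,0],[10,0,0],[10,0,0],[10,0,0],[10,0,0]], "rotation": [[0,0,0],[0,0,0],[0,0,0],[0,0,0],[0,0,0],[0,0,0],[0,0,0],[0,0,0]], "claw": [1,1,1,1,1,1,1,1]}'; python3 -c "from h import *; st()"
```

```text
time: 8.55
tool_pos: [0.5785, 0.1431, 0.0645]
ee_rot: [-3.14, 0.002, -1.479]
wrist_force: [0.1, 3.5, 1.9]
width: 0.0003
t 8.55 fence xyz mm [  2.5 193.7  64.5] rpy [-3.140e+00  2.000e-03 -1.479e+00] yaw err -0.002 F [0.1 3.5 1.9] w 0.0
time: 9.55
tool_pos: [0.5854, 0.0631, 0.0635]
ee_rot: [-3.141, -0.0, -1.479]
wrist_force: [1.6, 4.4, 3.1]
width: 0.0004
t 9.55 fence xyz mm [  1.8 113.4  63.5] rpy [-3.141 -0.    -1.479] yaw err -0.0022 F [1.6 4.4 3.1] w 0.0
```

```bash

python3 -m handwheel '{"delta_pos": [[9,0,0],[9,0,0],[8,0,0],[7,0,0],[6,0,0],[5,0,0],[5,0,0],[5,0,0]], "rotation": [[0,0,0],[0,0,0],[0,0,0],[0,0,0],[0,0,0],[0,0,0],[0,0,0],[0,0,0]], "claw": [1,1,1,1,1,1,1,1]}'; python3 - <<'E'
from h import *; st()
from bench import robot
s=robot.snapshot("wrist"); cv2.imwrite("pics/w4.png",s["color"][:,:,::-1]); np.save("w4.npy",s,allow_pickle=True)
E
```

```text
time: 10.55
tool_pos: [0.5901, 0.0099, 0.0634]
ee_rot: [3.141, 0.0, -1.479]
wrist_force: [1.4, 4.2, 2.2]
width: 0.0005
t 10.55 fence xyz mm [ 1.5 60.  63.4] rpy [ 3.141  0.    -1.479] yaw err -0.0019 F [1.4 4.2 2.2] w 0.0
```

View pics/w4.png

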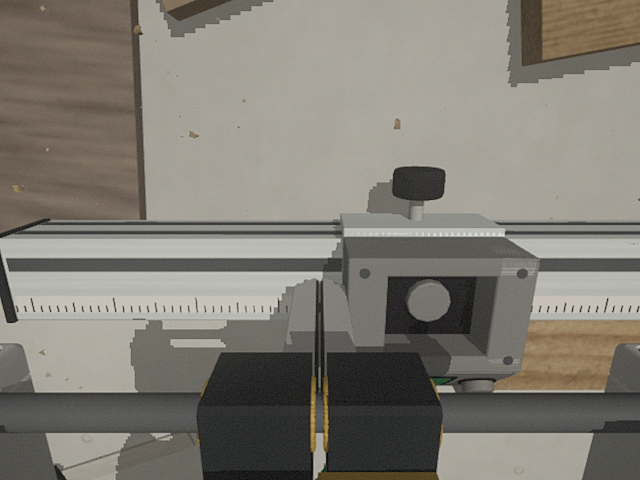

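The carriage is moving as intended, with its side against the fingers and the sample starting under the right edge at about (580,350). I'll continue slowly.

```bash

python3 -m handwheel '{"delta_pos": [[5,0,0],[5,0,0],[5,0,0],[5,0,0],[5,0,0],[4,0,0],[3,0,0],[2,0,0]], "rotation": [[0,0,0],[0,0,0],[0,0,0],[0,0,0],[0,0,0],[0,0,0],[0,0,0],[0,0,0]], "claw": [1,1,1,1,1,1,1,1]}'; python3 -c "from h import *; st()"
python3 -m handwheel '{"delta_pos": [[2,0,0],[1,0,0],[1,0,0],[0,0,0],[0,0,0],[0,0,0],[0,0,0],[0,0,0]], "rotation": [[0,0,0],[0,0,0],[0,0,0],[0,0,0],[0,0,0],[0,0,0],[0,0,0],[0,0,0]], "claw": [1,1,1,1,1,1,1,1]}'; python3 -c "from h import *; st()"
```

```text
time: 11.6
tool_pos: [0.5932, -0.0241, 0.0634]
ee_rot: [3.141, -0.0, -1.479]
wrist_force: [1.2, 4.1, 0.2]
width: 0.0003
t 11.60 fence xyz mm [ 1.5 25.9 63.4] rpy [ 3.141 -0.    -1.479] yaw err -0.0023 F [1.2 4.1 0.2] w 0.0
time: 12.6
tool_pos: [0.5935, -0.028, 0.0634]
ee_rot: [3.141, -0.0, -1.479]
wrist_force: [1.5, 2.2, -0.1]
width: 0.0003
t 12.60 fence xyz mm [ 1.4 22.  63.4] rpy [ 3.141 -0.    -1.479] yaw err -0.0022 F [ 1.5  2.2 -0.1] w 0.0
```

```bash

python3 -m handwheel '{"delta_pos": [[1,0,0],[1,0,0],[1,0,0],[0,0,0],[0,0,0],[0,0,0],[0,0,0],[0,0,0]], "rotation": [[0,0,0],[0,0,0],[0,0,0],[0,0,0],[0,0,0],[0,0,0],[0,0,0],[0,0,0]], "claw": [1,1,1,1,1,1,1,1]}'; python3 -c "from h import *; st()"
python3 - <<'E'
from h import *
from bench import robot
s=robot.snapshot("top"); crop(s,230,190,230,150,3.4,"pics/c6.png")
s=robot.snapshot("scene"); crop(s,270,130,200,150,3.6,"pics/c7.png")
E
```

```text
time: 13.6
tool_pos: [0.5936, -0.029, 0.0634]
ee_rot: [3.141, 0.003, -1.478]
wrist_force: [1.5, 7.4, -0.0]
width: 0.0003
t 13.60 fence xyz mm [ 1.4 21.  63.4] rpy [ 3.141e+00  3.000e-03 -1.478e+00] yaw err -0.0015 F [ 1.5  7.4 -0. ] w 0.0
```

View pics/c6.png

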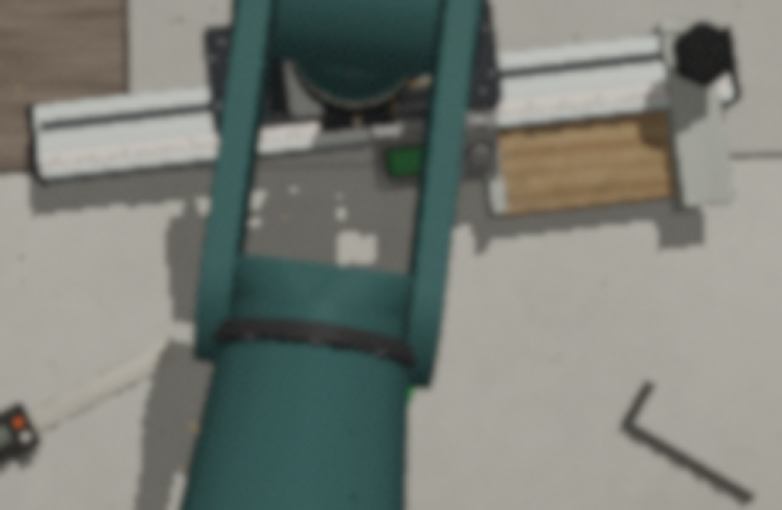

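View pics/c7.png

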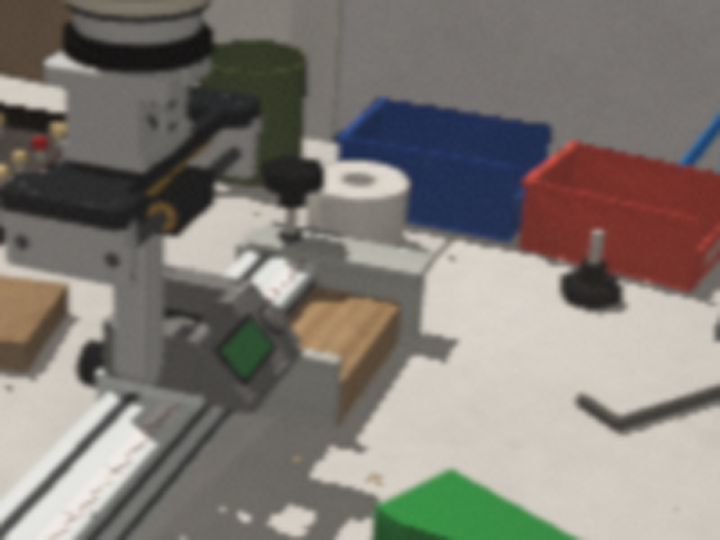

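The sample sits between the foot and the end stop with its long side along the fence, and the force is rising. I'll press a little more to seat it.

```bash

python3 -m handwheel '{"delta_pos": [[1,0,0],[1,0,0],[1,0,0],[0,0,0],[0,0,0],[0,0,0],[0,0,0],[0,0,0]], "rotation": [[0,0,0],[0,0,0],[0,0,0],[0,0,0],[0,0,0],[0,0,0],[0,0,0],[0,0,0]], "claw": [1,1,1,1,1,1,1,1]}'; python3 -c "from h import *; st()"
```

```text
time: 14.7
tool_pos: [0.5936, -0.0289, 0.0635]
ee_rot: [3.141, 0.009, -1.477]
wrist_force: [0.2, 14.5, 2.0]
width: 0.0004
t 14.70 fence xyz mm [ 1.4 21.1 63.5] rpy [ 3.141  0.009 -1.477] yaw err -0.0003 F [ 0.2 14.5  2. ] w 0.0
```

```bash

python3 -m handwheel '{"delta_pos": [[-8,0,0],[-10,0,0],[-5,0,-10],[0,0,-40],[0,0,-50],[0,30,-40],[20,35,0],[40,35,0]], "rotation": [[0,0,0],[0,0,0],[0,0,0],[0,0,0],[0,0,0],[0,0,0],[0,0,0],[0,0,0]], "claw": [1,1,1,1,1,1,1,1]}'; python3 -c "from h import *; st()"
python3 -m handwheel '{"delta_pos": [[30,0,0],[15,0,0],[0,0,0],[0,0,0],[0,0,0],[0,0,0],[0,0,0],[0,0,0]], "rotation": [[0,0,0],[0,0,0],[0,0,0],[0,0,0],[0,0,0],[0,0,0],[0,0,0],[0,0,0]], "claw": [1,1,1,1,1,1,1,1]}'; python3 - <<'E'
from h import *; st()
from bench import robot
s=robot.snapshot("wrist"); cv2.imwrite("pics/w5.png",s["color"][:,:,::-1]); np.save("w5.npy",s,allow_pickle=True)
E
```

```text
time: 15.7
tool_pos: [0.4976, -0.0802, 0.2056]
ee_rot: [-3.139, -0.002, -1.477]
wrist_force: [0.8, -1.2, 0.7]
width: 0.0004
t 15.70 fence xyz mm [-99.  -21.  205.6] rpy [-3.139e+00 -2.000e-03 -1.477e+00] yaw err 0.0001 F [ 0.8 -1.2  0.7] w 0.0
time: 16.7
tool_pos: [0.5021, -0.1244, 0.2035]
ee_rot: [-3.142, -0.0, -1.479]
wrist_force: [-0.0, -0.8, 0.1]
width: 0.0004
t 16.70 fence xyz mm [-98.6 -65.5 203.5] rpy [-3.142 -0.    -1.479] yaw err -0.0019 F [-0.  -0.8  0.1] w 0.0
```

View pics/w5.png

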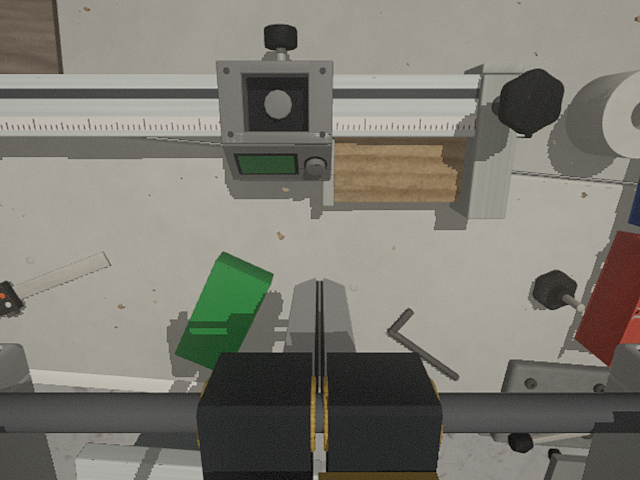

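```bash
python3 - <<'E'
from h import *
s=np.load("w5.npy",allow_pickle=True).item()
crop(s,310,120,210,110,3.8,"pics/c8.png");crop(s,210,50,130,130,4.5,"pics/c9.png")
E
```

```text
(no output)
```

View pics/c8.png

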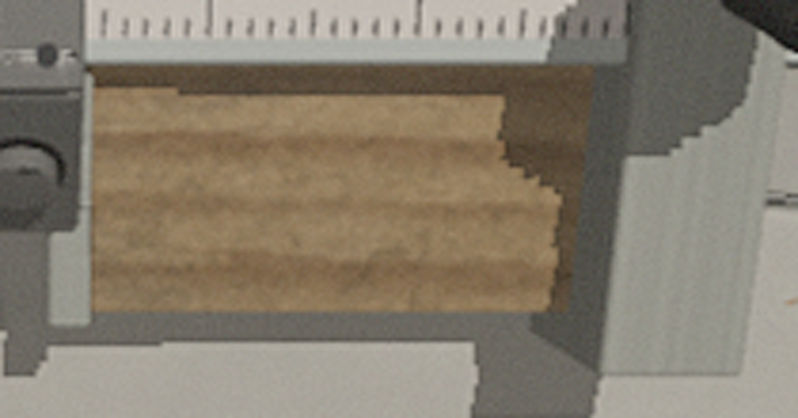

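View pics/c9.png

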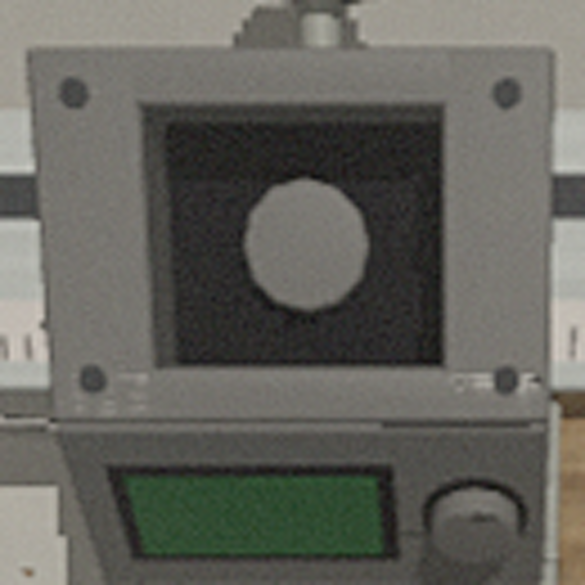

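```bash
python3 - <<'E'
from h import *; st()
s=np.load("w5.npy",allow_pickle=True).item(); p=np.load("fence.npy"); Rm=R.from_euler("z",p[2]).as_matrix()
for n,c,z,f,o in [("sampL",(95,312),.03,3.8,(310,120)),("sampR",(567,312),.03,3.8,(310,120)),("fenceedge",(95,64),.045,3.8,(310,120)),("fenceedge",(600,64),.045,3.8,(310,120)),("stop",(602,374),.052,3.8,(310,120)),("m",(140,103),.088,4.5,(210,50)),("m",(443,103),.088,4.5,(210,50)),("m",(443,367),.088,4.5,(210,50)),("m",(157,367),.088,4.5,(210,50)),("key",(306,245),.072,4.5,(210,50))]:
    u=np.array(c)/f+o; print(n,np.round(1e3*Rm.T@(ray(s,*u,z)-[p[0],p[1],0]),1))
E
```

```text
t 16.75 fence xyz mm [-98.7 -65.5 203.5] rpy [ 3.142 -0.    -1.479] yaw err -0.002 F [ 0.  -1.  -0.2] w 0.0
sampL [-84.5 -79.7  30. ]
sampR [ -84.8 -197.3   30. ]
fenceedge [-24.4 -78.6  45. ]
fenceedge [ -24.7 -193.3   45. ]
stop [ -95.4 -198.9   52. ]
m [21.5 -8.9 88. ]
m [ 21.4 -57.4  88. ]
m [-19.3 -56.9  88. ]
m [-19.1  -9.2  88. ]
key [  0.8 -33.1  72. ]
```

```bash

python3 -m handwheel '{"delta_pos": [[-8,-25,0],[-8,-25,0],[-8,-25,0],[-8,-25,0],[0,0,30],[0,0,40],[0,0,30],[0,0,0]], "rotation": [[0,0,0],[0,0,0],[0,0,0],[0,0,0],[0,0,0],[0,0,0],[0,0,0],[0,0,0]], "claw": [1,1,1,1,1,1,1,1]}'; python3 - <<'E'
from h import *; st()
from bench import robot
s=robot.snapshot("wrist"); cv2.imwrite("pics/w6.png",s["color"][:,:,::-1])
s=robot.snapshot("scene"); crop(s,260,120,170,160,3.6,"pics/c10.png"); st()
E
```

```text
time: 17.75
tool_pos: [0.5966, -0.0831, 0.1001]
ee_rot: [3.135, 0.002, -1.479]
wrist_force: [0.2, -0.6, -0.3]
width: 0.0003
t 17.75 fence xyz mm [ -0.7 -33.2 100.1] rpy [ 3.135e+00  2.000e-03 -1.479e+00] yaw err -0.0023 F [ 0.2 -0.6 -0.3] w 0.0
t 17.85 fence xyz mm [  1.8 -34.1 104.4] rpy [-3.141 -0.    -1.479] yaw err -0.0022 F [ 0.2 -0.1  0.1] w 0.0
```

View pics/w6.png

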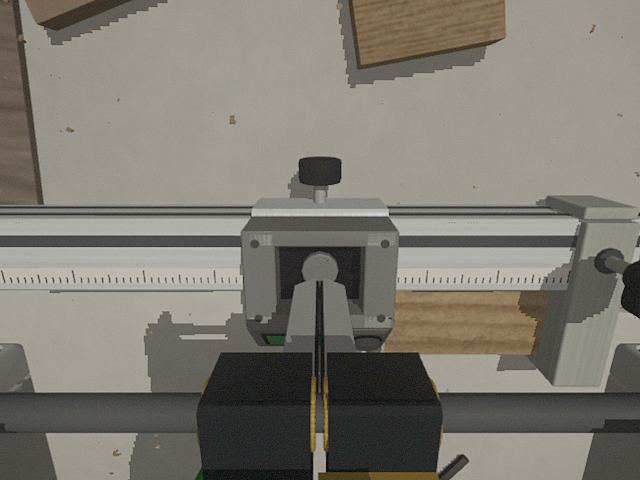

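View pics/c10.png

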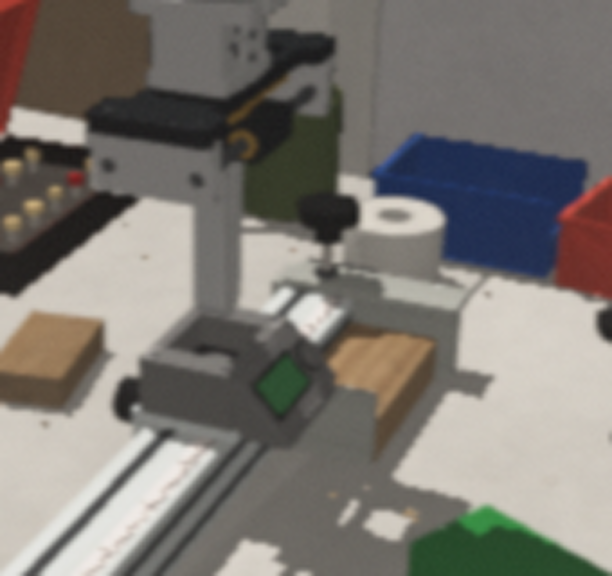

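The fingertips are centred over the well at (320,280) in the wrist view. Next is a small step down and a check.

```bash

python3 -m handwheel '{"delta_pos": [[0,0,5],[0,0,5],[0,0,5],[0,0,5],[0,0,4],[0,0,3],[0,0,0],[0,0,0]], "rotation": [[0,0,0],[0,0,0],[0,0,0],[0,0,0],[0,0,0],[0,0,0],[0,0,0],[0,0,0]], "claw": [1,1,1,1,1,1,1,1]}';  python3 -c "from h import *; st()"
```

```text
time: 18.85
tool_pos: [0.5989, -0.0836, 0.0767]
ee_rot: [-3.141, -0.0, -1.479]
wrist_force: [-0.8, 0.4, -0.2]
width: 0.0003
t 18.85 fence xyz mm [  1.5 -33.9  76.7] rpy [-3.141 -0.    -1.479] yaw err -0.0022 F [-0.8  0.4 -0.2] w 0.0
```

```bash

python3 -m handwheel '{"delta_pos": [[0,0,3],[0,0,2],[0,0,2],[0,0,2],[0,0,2],[0,0,1],[0,0,1],[0,0,0]], "rotation": [[0,0,0],[0,0,0],[0,0,0],[0,0,0],[0,0,0],[0,0,0],[0,0,0],[0,0,0]], "claw": [1,1,1,1,1,1,1,1]}';  python3 -c "from h import *; st()"
```

```text
time: 19.85
tool_pos: [0.5989, -0.0836, 0.0672]
ee_rot: [-3.14, -0.001, -1.479]
wrist_force: [-6.2, 1.1, 15.1]
width: 0.0004
t 19.85 fence xyz mm [  1.6 -33.9  67.2] rpy [-3.140e+00 -1.000e-03 -1.479e+00] yaw err -0.002 F [-6.2  1.1 15.1] w 0.0
```

```bash

python3 -m handwheel '{"delta_pos": [[0,0,0],[0,0,0],[0,0,0],[0,0,0],[0,0,0],[0,0,0],[0,0,0],[0,0,0]], "rotation": [[0,0,0],[0,0,0],[0,0,0],[0,0,0],[0,0,0],[0,0,0],[0,0,0],[0,0,0]], "claw": [1,1,1,1,1,1,1,1]}';  python3 -c "from h import *; st()"
python3 -m handwheel '{"delta_pos": [[0,0,0],[0,0,0],[0,0,0],[0,0,0],[0,0,0],[0,0,0],[0,0,0],[0,0,0]], "rotation": [[0,0,0],[0,0,0],[0,0,0],[0,0,0],[0,0,0],[0,0,0],[0,0,0],[0,0,0]], "claw": [1,1,1,1,1,1,1,1]}';  python3 -c "from h import *; st()"
python3 -m handwheel '{"delta_pos": [[0,0,0],[0,0,0],[0,0,-3],[0,0,-5],[0,0,-8],[0,0,-20],[0,0,-30],[0,0,-30]], "rotation": [[0,0,0],[0,0,0],[0,0,0],[0,0,0],[0,0,0],[0,0,0],[0,0,0],[0,0,0]], "claw": [1,1,1,1,1,1,1,1]}';  python3 -c "from h import *; st()"
```

```text
time: 20.85
tool_pos: [0.599, -0.0836, 0.0672]
ee_rot: [-3.14, -0.001, -1.479]
wrist_force: [-5.8, 1.3, 15.0]
width: 0.0003
t 20.85 fence xyz mm [  1.6 -33.9  67.2] rpy [-3.140e+00 -1.000e-03 -1.479e+00] yaw err -0.0021 F [-5.8  1.3 15. ] w 0.0
time: 21.85
tool_pos: [0.599, -0.0836, 0.0672]
ee_rot: [-3.14, -0.001, -1.479]
wrist_force: [-6.4, 1.9, 14.8]
width: 0.0006
t 21.85 fence xyz mm [  1.6 -33.9  67.2] rpy [-3.140e+00 -1.000e-03 -1.479e+00] yaw err -0.002 F [-6.4  1.9 14.8] w 0.001
time: 22.85
tool_pos: [0.5985, -0.0835, 0.1594]
ee_rot: [3.14, 0.0, -1.479]
wrist_force: [0.6, -0.5, -0.6]
width: 0.0006
t 22.85 fence xyz mm [  1.2 -33.8 159.4] rpy [ 3.14   0.    -1.479] yaw err -0.0022 F [ 0.6 -0.5 -0.6] w 0.001
```

```bash

python3 -m handwheel '{"delta_pos": [[0,0,-20],[0,0,-20],[8,25,0],[8,25,0],[8,25,0],[8,25,0],[0,0,0],[0,0,0]], "rotation": [[0,0,0],[0,0,0],[0,0,0],[0,0,0],[0,0,0],[0,0,0],[0,0,0],[0,0,0]], "claw": [1,1,1,1,1,1,1,1]}';  python3 - <<'E'
from h import *; st()
from bench import robot
s=robot.snapshot("wrist"); crop(s,200,40,330,200,2.4,"pics/c11.png"); st()
t=robot.snapshot("top"); cv2.imwrite("pics/top9.png",t["color"][:,:,::-1])
E
```

```text
time: 23.85
tool_pos: [0.5027, -0.1245, 0.1993]
ee_rot: [-3.141, 0.0, -1.479]
wrist_force: [-0.1, -0.5, 0.9]
width: 0.0003
t 23.85 fence xyz mm [-98.1 -65.5 199.3] rpy [-3.141  0.    -1.479] yaw err -0.0022 F [-0.1 -0.5  0.9] w 0.0
t 23.90 fence xyz mm [-98.  -65.4 199.2] rpy [-3.141  0.    -1.479] yaw err -0.0018 F [ 0.  -0.5  0.2] w 0.0
```

View pics/c11.png

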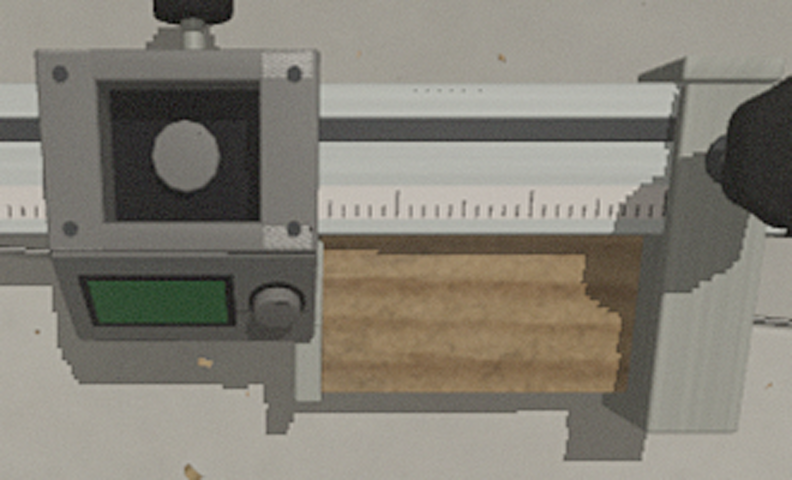

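View pics/top9.png

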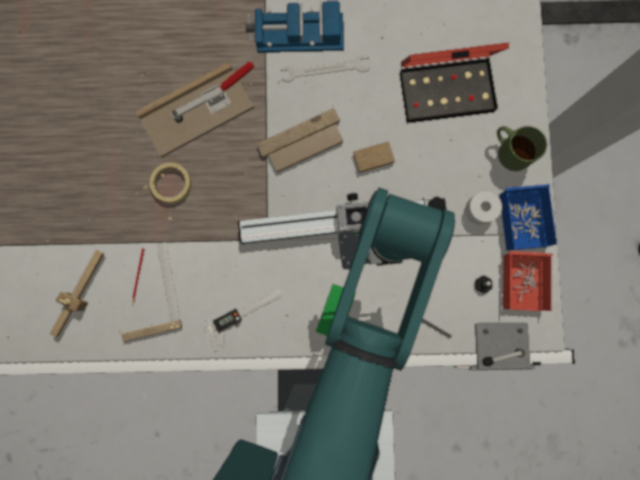

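The sample is still trapped between the foot and the stop and square to the fence. The key is back up, and the caliper, hex key and offcut haven't moved. Handing in.

```bash
python3 -c "
from bench import robot
print(robot.close_job())"
```

```text
the job is handed in; nothing more can be done
None
```

The length stop is set to the sample and the job is handed in, at about 24 s on the robot's clock; it reported no verdict.

**What I did:**
- I pushed the sample square against the fence with the part-open fingers.
- I then shut the fingers and slid the carriage until it stopped hard. Here 3 mm of extra command gave no further travel, and the force rose to about 14 N.
- I pressed the set key with the shut fingertips to z = 67 mm, about 15 N. I held it there for a little over 2 s and let go straight up.

**Last checks:**
- **Sample:** Measured after the carriage stopped and before the press, its front edge was 60 mm from the fence's face line and parallel to it within about 0.003 rad. In the final picture it still lies between the foot and the end stop.
- **Set key:** it looks fully up again in the final picture.
- **Other objects:** in the final pictures the caliper and offcut look unmoved. So does the visible end of the hex key, the rest of which the arm hides. I never touched the power key.
- **Robot:** it stands clear, with the wrist force near zero.

**One small mismatch:** the camera put the foot 1 to 1.5 mm short of its expected final position. The end stop's face also measured about 1 mm off the fitted fence frame, so I took this as calibration offset. The hard stop shows the sample is trapped, but I could not read the carriage travel directly.

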